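# Pack the flower-pot set onto its saucers and leave the broken pots

### The arm

A 7-joint arm with a two-finger parallel gripper is mounted at the origin on the work surface. World frame = base frame: x ahead of the robot, y to its left, z up, the work surface at z = 0. Lengths are in m, angles in rad, forces in N, time in s.
With the tool pointing down it reaches from about 0.425 to 0.875 m from the base axis. Payload 4.7 kg.
Tool frame: the origin (TCP) lies on the mounting face of the last link; the fingertips stand 182 mm ahead of it and the grasp point (between the pads) lies ahead of it (ctrl.grip_point_offset is the z of the grasp point in the tool frame, in m); z points along the fingers, y is the line along which they close (so a half turn about z gives the same grasp; the last joint's range is limited). The gripper opens to 87 mm and grips with 3 to 60 N. Pads are 19 mm wide; open, the fingers measure 117 mm over their backs; the gripper's body (75 mm by 190 mm) begins 51 mm behind the grasp point.
Start: joints at [1.148, 0.321, -0.07, 1.45, 0.023, 1.371, -0.057], TCP at [0.275, -0.589, 0.405] pointing down, gripper open.
Joint ranges: [-2.86, 2.86], [-0.3, 2.09], [-1.38, 1.24], [0.06, 2.45], [-1.56, 4.7], [0.09, 2.05], [-2.69, 2.69]. Speed limits (rad/s): [2.57, 2.57, 3.14, 3.14, 3.14, 3.14, 3.14].

### API

Orientations are given as a rotation vector (axis times angle).
In Python, from bench import ctrl gives the robot as it stands.
- The arm moves only by the tool inch_along, called after "Request:" as name(argument=value, ...) on one line, values as JSON. Schema: {"type":"object","properties":{"moves":{"type":"array","items":{"type":"object","properties":{"x":{"type":"number"},"y":{"type":"number"},"z":{"type":"number"},"rz":{"type":"number"},"jaw":{"type":"number"}},"additionalProperties":false,"required":["jaw"]},"minItems":1,"maxItems":20},"clamp_n":{"type":"number"},"only":{"type":"string"},"quiet":{"type":"boolean"},"lines":{"type":"string"}},"required":["moves"],"additionalProperties":false}. moves is a list of rows, 1 to 20 of them, each an object with the fields x, y, z (the shift in normalised numbers (1 is 0.8 m)), rz (a turn about the tool's z in normalised numbers (1 is 2 rad)), jaw (the opening from 0.0 (shut) to 1.0 (fully open)); a field left out counts as zero (the opening has to be given); each row is the pose to reach, as a shift and turn from the pose commanded when the call began, along the tool's axes at that moment; what a row does not reach only later rows make up. A row lasts 1/10 s, in which the tool goes at most 0.05 m and 0.15 rad, less where a joint would pass 70% of its speed; a pose out of reach is approached as far as the arm can. The fingers move at their own pace and stop on an object; clamp_n is the grip in N (left out, the last holds). Time passes only in rows, so rows that do not move let the fingers close. The tool returns the time, the measured TCP pose, the force, the opening and the grip force at its end. only (a regular expression) keeps the lines of the reply that match it, lines (a string "A,B") keeps lines A to B, and quiet returns only ok. No shift or turn number may pass 1 either way. Input that does not fit is refused with a message, and nothing moves.
- ctrl.get_state(): the state, without advancing time (a new reading comes with each control period).
- ctrl.get_image(name): name is "side" or "top"; returns (picture, depth): 420x560x3 uint8, red, green, blue; 420x560 float32, m along the optical axis (not along the pixel's ray), 0 where there is no reading.
- ctrl.camera_model(name): a dict with "vertical_fov" (degrees; the focal length in pixels is half the picture's height over the tangent of half this angle, whatever the lens; pixels are square), "cx", "cy" (the principal point, pixels), "k1" (the pictures are not rectified: a ray, as slopes to the right and down, at radius r is drawn at 1 + k1 r^2 times it, then the intrinsics apply), "rvec" (rotation vector, rad) and "tvec" (3), from world to camera coordinates, as OpenCV has them. Camera axes: x right, y down, z forward; pixel columns grow to the right and rows downward; lengths in m; the calibration is good to about 2 mm. A picture is of the moment at which its call begins. camera_model takes no time and is no camera call.
- ctrl.close_job(): hands the job in; it is judged then, once.
The state is a dict: "time": time; "joint_positions": joint angles; "qd": joint speeds; "joint_torque": joint torques, N m; "position": TCP position; "tool_rot": TCP orientation; "ft_force": force on the tool from outside, world axes, zero at the start; "torque": the same for the moment, N m; "grip_width": opening from 0.0 (shut) to 1.0 (fully open); "grip_force": force on a finger pad.
Only numpy, scipy, OpenCV 4.12 (cv2) and the standard library are available. Lean on these libraries where they do the work, as an engineer would, in place of code of your own. Each camera call takes 0.05 s, during which the arm holds its last target. There are 200 camera calls.

### The job

The four saucers of the set already lie in the wooden packing tray. Pick out the four sound plum pots on the bench and set each one gently, upright, in the well of the saucer that matches its shape and size, with the square pot and the oblong trough lined up with the sides of their saucers. Leave the saucers where they lie, and leave the two broken pots standing where they are on the bench.

Things in the scene. Friction and masses are not known exactly. Their poses are not given: they have to be found in the camera images.
- pot_large: Large round flower pot in plum glaze, whole, one drain hole: 66 mm across the rim, 50 mm across the foot, 64 mm high, about 0.18 kg. Hollow and open at the top, wall 4.5 mm, flat foot, the sides taper out to an upright rim band 14 mm high that forms the top and is the place to grip. Origin: centre of the underside; z up through the mouth.
- pot_small: Small round flower pot in plum glaze, whole, one drain hole: 44 mm across the rim, 30 mm across the foot, 48 mm high, about 0.08 kg. Hollow and open at the top, wall 4.5 mm, flat foot, the sides taper out to an upright rim band 14 mm high that forms the top and is the place to grip. Origin: centre of the underside; z up through the mouth.
- pot_square: Square flower pot in plum glaze, whole, one drain hole: 56 by 56 mm at the rim, 42 by 42 mm at the foot, 56 mm high, about 0.15 kg, corners slightly rounded. Hollow and open at the top, wall 4.5 mm, flat foot, the sides taper out to an upright rim band 14 mm high that forms the top and is the place to grip. Origin: centre of the underside; z up through the mouth. x and y are square to its sides.
- pot_trough: Oblong trough planter in plum glaze, whole, two drain holes: 50 mm (its x) by 108 mm (its y) at the rim, 38 by 96 mm at the foot, 50 mm high, about 0.17 kg. Hollow and open at the top, wall 4.5 mm, flat foot, the sides taper out to an upright rim band 14 mm high that forms the top and is the place to grip. Origin: centre of the underside; z up through the mouth. y runs along its length.
- saucer_large: Round saucer in plum glaze that matches the large round pot: 86 mm across the rim, well floor 67 mm across. Loose, 15 mm high; floor of the flat well 5 mm above the underside. One of four in the tray, one near each corner. Origin: centre of the underside; z up. Tray: 228 by 316 mm, floor 6 mm thick, walls 8 mm thick, tops 24 to 28 mm above the bench; saucers over 90 mm apart, turned nearly as it.
- saucer_small: Round saucer in plum glaze that matches the small round pot: 66 mm across the rim, well floor 47 mm across. Loose, 15 mm high; floor of the flat well 5 mm above the underside. One of four in the tray, one near each corner. Origin: centre of the underside; z up.
- saucer_square: Square saucer in plum glaze that matches the square pot: 78 by 78 mm over the rim, well floor 59 by 59 mm. Loose, 15 mm high; floor of the flat well 5 mm above the underside. One of four in the tray, one near each corner. Origin: centre of the underside; z up. x and y are square to its sides.
- saucer_trough: Oblong saucer in plum glaze that matches the trough: 74 mm (its x) by 132 mm (its y) over the rim, well floor 55 by 113 mm. Loose, 15 mm high; floor of the flat well 5 mm above the underside. One of four in the tray, one near each corner. Origin: centre of the underside; z up. y runs along its length.
- broken_round: Broken pot, not to be packed: the same round pot as the large one (66 mm across the rim, 64 mm high), but over a third of its rim and wall has broken out (a gap open to its +x side, up to 45 mm deep, edges of bare pale clay). Origin: centre of the underside; z up.
- broken_square: Broken pot, not to be packed: the same square pot (56 by 56 mm, 56 mm high), but one corner of its rim and wall has broken out (the corner between its +x and +y sides, up to 40 mm deep, edges of bare pale clay). Origin: centre of the underside; z up.
There are look-alikes about, which are no part of the job. Leave any red look-alike of the pot_square alone. Leave any turquoise look-alike of the pot_small alone.

How it is judged:
At the end, for the whole second after the job is handed in: Each sound pot stands upright (0.08 rad), still, on the well floor of its own saucer (foot 2 to 9 mm above its underside, centres within 15 mm); square pot and trough in line within 0.3 rad. Saucers lie flat within 35 mm, broken pots stand within 30 mm of where they began (horizontal distance between pot_large and saucer_large below 0.015 m and z of pot_large in the frame of saucer_large between 0.002 and 0.009 m and angle between each of pot_large, pot_small, pot_square, pot_trough's own z axis and vertical below 0.08 rad and linear speed of each of pot_large, pot_small, pot_square, pot_trough below 0.02 m/s and angular speed of each of pot_large, pot_small, pot_square, pot_trough below 0.2 rad/s and distance of each of saucer_large, saucer_small, saucer_square, saucer_trough from where it was at the start of the episode below 0.035 m and angle between each of saucer_large, saucer_small, saucer_square, saucer_trough's own z axis and vertical below 0.06 rad and horizontal distance between pot_small and saucer_small below 0.015 m and z of pot_small in the frame of saucer_small between 0.002 and 0.009 m and horizontal distance between pot_square and saucer_square below 0.015 m and z of pot_square in the frame of saucer_square between 0.002 and 0.009 m and horizontal distance between pot_trough and saucer_trough below 0.015 m and z of pot_trough in the frame of saucer_trough between 0.002 and 0.009 m and (angle between the x axis of pot_square and the x axis of saucer_square, either way round below 0.3 rad or angle between the x axis of pot_square and the y axis of saucer_square, either way round below 0.3 rad) and angle between the y axis of pot_trough and the y axis of saucer_trough, either way round below 0.3 rad and distance of each of broken_round, broken_square from where it was at the start of the episode below 0.03 m and angle between each of broken_round, broken_square's own z axis and vertical below 0.1 rad); the robot touches nothing.
It fails at once if a broken pot is pushed away, lifted or tipped (distance of any of broken_round, broken_square from where it was at the start of the episode above 0.03 m or angle between any of broken_round, broken_square's own z axis and vertical above 0.3 rad).
It fails at once if a pot is dropped (falls free by more than about 20 mm) or thrown ((linear speed of pot_large above 0.6 m/s and contact force between the fingers and pot_large below 0.05 N) or (linear speed of pot_small above 0.6 m/s and contact force between the fingers and pot_small below 0.05 N) or (linear speed of pot_square above 0.6 m/s and contact force between the fingers and pot_square below 0.05 N) or (linear speed of pot_trough above 0.6 m/s and contact force between the fingers and pot_trough below 0.05 N)).
It fails at once if a pot of the set is tipped over (angle between any of pot_large, pot_small, pot_square, pot_trough's own z axis and vertical above 0.7 rad).
It also fails if it takes over 112 s, if anything falls off the work surface, if the arm or the gripper's body presses on something with over 40 N, if the wrist force passes 120 N, or if a joint passes its speed limit or range.

## Working session

There is one attempt and no reset: what is moved stays moved. The work goes in short steps, Python scripts to look and compute and a tool call to move; the robot and the scene stay as the last step left them, time stands still between calls to the robot, and variables do not carry over. Pictures are saved under pics/ and viewed, at most 14 in all, crops included, and the job is handed in when it is done.

```bash
ls; mkdir -p pics; python3 - <<'E'
from bench import ctrl
import cv2, numpy as np
for n in ("top","side"):
    im,d=ctrl.get_image(n); cv2.imwrite(f"pics/{n}0.png",im[:,:,::-1]); np.savez(f"pics/{n}0.npz",im=im,d=d)
    print(n,ctrl.camera_model(n),d.min(),d.max())
print(ctrl.get_state(), ctrl.grip_point_offset)
E
```

```text
pics
top {'vertical_fov': 52.69627539862409, 'cx': 273.5428392962229, 'cy': 215.40223514194415, 'k1': -0.1139824442926837, 'rvec': array([ 2.15004268, -2.21023177,  0.0809237 ]), 'tvec': array([-0.03134994,  0.57638435,  0.88234664])} 0.0 1.7658328
side {'vertical_fov': 47.8175941679256, 'cx': 279.46325726508206, 'cy': 218.8703670840151, 'k1': -0.11796200075716734, 'rvec': array([ 0.81737276, -2.66416299,  0.96457443]), 'tvec': array([0.45894635, 0.28429697, 0.8610515 ])} 0.0 2.7317863
{'time': 0.1, 'joint_positions': array([ 1.14810597,  0.32174308, -0.07010529,  1.45155043,  0.02260722,
        1.37079994, -0.05686555]), 'qd': array([-0.0010539 , -0.00036258,  0.00028614, -0.00341209, -0.00095009,
        0.00112503, -0.00087773]), 'joint_torque': array([ 1.76393210e-04, -4.92572737e+01, -4.05209083e-01, -3.13400853e+01,
       -6.40334166e-02,  3.94639384e-02,  6.89354101e-05]), 'position': array([ 0.27487489, -0.58881695,  0.40377583]), 'tool_rot': array([-3.06532937e+00, -6.80437528e-01,  7.25844464e-04]), 'ft_force': array([-0.62051105,  0.36562225, -0.41018033]), 'torque': array([0.02410195, 0.00047925, 0.06208957]), 'grip_force': 0.0, 'grip_width': 1.0007313277547671} 0.1635
```

View pics/top0.png

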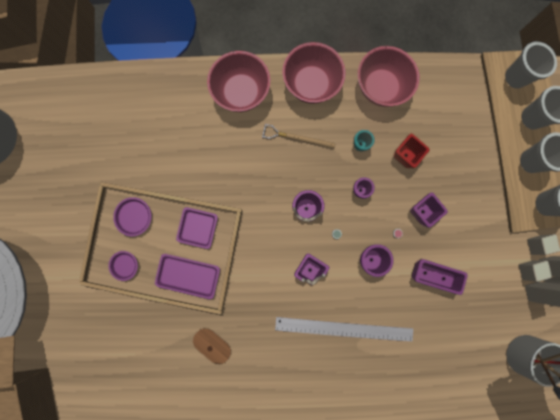

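View pics/side0.png

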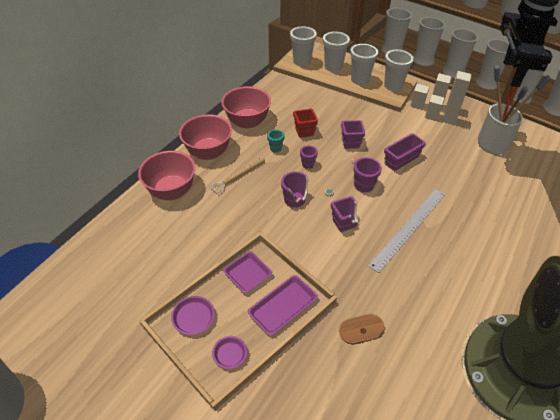

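The top view shows the tray on the left. Saucers are large round (133,217), small round (124,266), square (198,228) and oblong (188,277).

Plum pot candidates on the bench:
- **Rounds:** (308,206) has a gap in its rim, so it is broken_round. (377,261) is whole and is pot_large. (364,188) is pot_small.
- **Squares:** (312,270) has a missing corner, so it is broken_square. (430,210) is whole and is pot_square.
- **Trough:** (440,277).
- **Look-alikes:** red square (412,151) and turquoise (364,140), both to be left alone.

Next I'll check these in an enlarged crop and measure.

```bash
cat > h.py <<'E'
import cv2, numpy as np
from scipy.spatial.transform import Rotation as R
from bench import ctrl
def cam(n):
    m=ctrl.camera_model(n); f=210/np.tan(np.radians(m["vertical_fov"])/2)
    K=np.array([[f,0,m["cx"]],[0,f,m["cy"]],[0,0,1]]); D=np.array([m["k1"],0,0,0])
    return K,D,R.from_rotvec(m["rvec"]).as_matrix(),m["tvec"]
def cloud(n,d):
    "world xyz of every pixel from depth"
    K,D,Rm,t=cam(n); v,u=np.mgrid[:420,:560]
    s=cv2.undistortPoints(np.stack([u,v],-1).reshape(-1,1,2).astype(float),K,D).reshape(420,560,2)
    p=np.dstack([s*d[...,None],d]); return (p-t)@Rm
def plane(n,uv,z):
    "rays through pixels onto height z"
    K,D,Rm,t=cam(n); s=cv2.undistortPoints(np.asarray(uv,float).reshape(-1,1,2),K,D).reshape(-1,2)
    r=np.c_[s,np.ones(len(s))]@Rm; c=-t@Rm
    return c+r*((z-c[2])/r[:,2])[:,None]
def proj(n,P):
    K,D,Rm,t=cam(n); return cv2.projectPoints(np.asarray(P,float).reshape(-1,3),Rm,t,K,D)[0].reshape(-1,2)
def plum(im):
    h=cv2.cvtColor(im,cv2.COLOR_RGB2HSV); return cv2.inRange(h,(138,90,30),(165,255,255))
def blobs(im,amin=150):
    m=cv2.morphologyEx(plum(im),cv2.MORPH_CLOSE,np.ones((3,3)))
    c=cv2.findContours(m,cv2.RETR_EXTERNAL,cv2.CHAIN_APPROX_NONE)[0]
    return [x for x in c if cv2.contourArea(x)>amin]
E
python3 - <<'E'
from h import *
z=np.load("pics/top0.npz"); im,d=z["im"],z["d"]; C=cloud("top",d)
for c in blobs(im):
    m=np.zeros((420,560),np.uint8); cv2.drawContours(m,[c],-1,1,-1); uv=cv2.minEnclosingCircle(c)[0]
    P=C[(m>0)&(d>0)]; h=np.percentile(P[:,2],97); T=P[P[:,2]>h-.006][:,:2].astype(np.float32)*1000
    (x,y),r=cv2.minEnclosingCircle(T); b=cv2.minAreaRect(T)
    print(np.round(uv),"h",round(h*1000),"zmin",round(np.percentile(P[:,2],5)*1000),"circ",np.round([x,y,r]),"rect",np.round(b[0]),np.round(b[1]),round(b[2],1))
cv2.imwrite("pics/crop.png",cv2.resize(im[120:310,285:485,::-1],None,fx=3,fy=3,interpolation=cv2.INTER_CUBIC))
for p in [(20,100),(540,400)]: print(plane("top",[p],0))
E
```

```text
[439. 278.] h 52 zmin 4 circ [ 436. -392.   55.] rect [ 435. -392.] [106.  47.] 70.9
[311. 270.] h 58 zmin 4 circ [ 459. -121.   34.] rect [ 457. -121.] [52. 52.] 56.0
[187. 276.] h 22 zmin 9 circ [451. 141.  69.] rect [450. 141.] [127.  69.] 75.8
[123. 266.] h 22 zmin 9 circ [476. 281.  31.] rect [476. 280.] [60. 58.] 89.7
[376. 260.] h 66 zmin 4 circ [ 476. -254.   32.] rect [ 475. -253.] [62. 61.] 88.3
[197. 228.] h 22 zmin 9 circ [554. 118.  48.] rect [553. 118.] [72. 72.] 75.5
[132. 217.] h 22 zmin 9 circ [582. 259.  41.] rect [582. 260.] [79. 78.] 41.4
[430. 210.] h 58 zmin 5 circ [ 576. -373.   35.] rect [ 576. -374.] [54. 54.] 38.7
[308. 205.] h 65 zmin 5 circ [ 591. -118.   29.] rect [ 603. -121.] [59. 34.] 77.8
[363. 188.] h 50 zmin 5 circ [ 626. -237.   20.] rect [ 626. -236.] [39. 39.] 86.6
[[0.86831353 0.54671655 0.        ]]
[[ 0.13782193 -0.64338042  0.        ]]
```

View pics/crop.png

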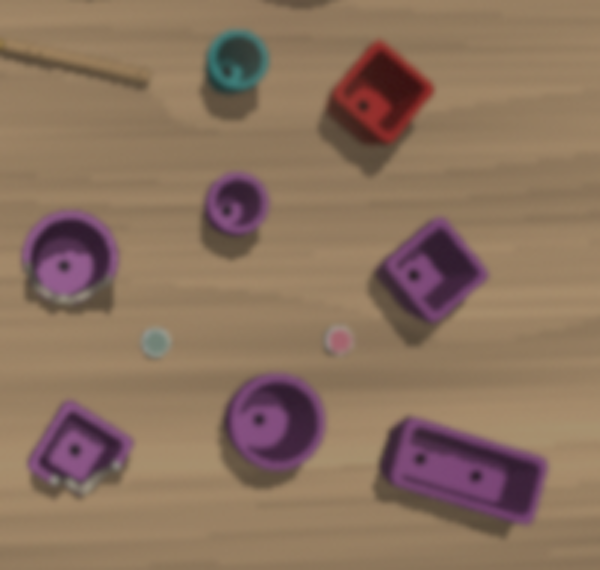

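The crop confirms the identities. The broken ones are at crop (70,258) and (80,448), with pale edges. Sound: large (275,422), small (237,205), square (435,272) and trough (465,470). I'll do the trough first.

```bash
cat > go.py <<'E'
import sys
from h import *
# go.py x y z phi_deg : rows shift to bring grasp point to x,y,z (m), closing line at phi
x,y,z,phi=map(float,sys.argv[1:5]); s=ctrl.get_state(); M=R.from_rotvec(s["tool_rot"]).as_matrix()
g=s["position"]+M[:,2]*ctrl.grip_point_offset
p=np.degrees(np.arctan2(M[1,1],M[0,1])); t=(p-phi+90)%180-90
print("t",round(s["time"],1),"g",g.round(4),"phi",round(p,1),"tilt",M[:2,2].round(3),"w",round(s["grip_width"],3),"F",s["ft_force"].round(1),"| d",(M.T@(np.array([x,y,z])-g)).round(4),"turn",round(np.radians(t),3))
E
python3 go.py .4355 -.392 .15 -19.1
```

```text
t 0.1 g [ 0.2747 -0.5886  0.2403] phi -65.0 tilt [-0.001  0.002] w 1.001 F [-0.6  0.4 -0.4] | d [ 0.2288 -0.1099  0.0904] turn -0.801
```

Careful with the scale: shifts go in shares of 0.8 m and turns go in shares of 2 rad. That gives: 0.229 m / 0.8 = 0.2863, -0.11 m / 0.8 = -0.1375, -0.8 rad / 2 = -0.4.

Request:
inch_along(moves=[{"x":0.2863,"y":-0.1375,"z":0.1125,"rz":-0.4,"jaw":1},{"x":0.2863,"y":-0.1375,"z":0.1125,"rz":-0.4,"jaw":1},{"x":0.2863,"y":-0.1375,"z":0.1125,"rz":-0.4,"jaw":1},{"x":0.2863,"y":-0.1375,"z":0.1125,"rz":-0.4,"jaw":1},{"x":0.2863,"y":-0.1375,"z":0.1125,"rz":-0.4,"jaw":1},{"x":0.2863,"y":-0.1375,"z":0.1125,"rz":-0.4,"jaw":1},{"x":0.2863,"y":-0.1375,"z":0.1125,"rz":-0.4,"jaw":1},{"x":0.2863,"y":-0.1375,"z":0.1125,"rz":-0.4,"jaw":1},{"x":0.2863,"y":-0.1375,"z":0.1125,"rz":-0.4,"jaw":1}], clamp_n=20)

```text
time: 1.0
position: [0.4344, -0.3948, 0.3153]
tool_rot: [2.563, 1.815, -0.002]
ft_force: [0.2, -0.1, 0.3]
grip_width: 1.002
grip_force: 0.0
```

```bash
python3 go.py .4355 -.392 .044 -19.1
```

```text
t 1.0 g [ 0.4344 -0.3951  0.1518] phi -19.4 tilt [-0.    -0.002] w 1.002 F [ 0.2 -0.1  0.3] | d [ 0.0035 -0.      0.1078] turn -0.005
```

Scaled: 0.106 m / 0.8 = 0.1325, 0.098 m / 0.8 = 0.1225.

Request:
inch_along(moves=[{"x":0.0013,"z":0.0375,"jaw":1},{"x":0.0013,"z":0.075,"jaw":1},{"x":0.0013,"z":0.1063,"jaw":1},{"x":0.0013,"z":0.1225,"jaw":1},{"x":0.0013,"z":0.1325,"jaw":1},{"x":0.0013,"z":0.1325,"jaw":1},{"x":0.0013,"z":0.1325,"jaw":1}])

```text
time: 1.7
position: [0.4366, -0.3922, 0.2099]
tool_rot: [2.559, 1.819, 0.0]
ft_force: [-0.8, 0.1, 0.7]
grip_width: 1.001
grip_force: 0.0
```

```bash
python3 go.py .4355 -.392 .044 -19.1
```

```text
t 1.7 g [ 0.4368 -0.3924  0.0464] phi -19.2 tilt [ 0.001 -0.001] w 1.001 F [-0.8  0.1  0.7] | d [-0.     -0.0014  0.0024] turn -0.001
```

Scaled: 0.001 m / 0.8 = 0.0013.

Request:
inch_along(moves=[{"z":0.0013,"jaw":0},{"z":0.0013,"jaw":0},{"z":0.0013,"jaw":0},{"z":0.0013,"jaw":0},{"z":0.0013,"jaw":0},{"z":0.0013,"jaw":0},{"z":0.0013,"jaw":0},{"z":0.0013,"jaw":0}], clamp_n=20)

```text
time: 2.5
position: [0.4363, -0.3915, 0.2078]
tool_rot: [-2.56, -1.821, 0.0]
ft_force: [0.1, 0.3, 1.4]
grip_width: 0.57
grip_force: 20.0
```

```bash
python3 go.py .4355 -.392 .044 -19.1
```

```text
t 2.5 g [ 0.4363 -0.3915  0.0443] phi -19.1 tilt [-0. -0.] w 0.57 F [0.1 0.3 1.4] | d [-0.0007 -0.0005  0.0003] turn -0.001
```

Scaled: -0.105 m / 0.8 = -0.1313, -0.085 m / 0.8 = -0.1063.

Request:
inch_along(moves=[{"z":-0.0125,"jaw":0},{"z":-0.0375,"jaw":0},{"z":-0.075,"jaw":0},{"z":-0.1063,"jaw":0},{"z":-0.125,"jaw":0},{"z":-0.1313,"jaw":0},{"z":-0.1313,"jaw":0}])

```text
time: 3.2
position: [0.4362, -0.3915, 0.313]
tool_rot: [2.559, 1.821, -0.0]
ft_force: [-0.2, 0.3, -1.9]
grip_width: 0.572
grip_force: 20.0
```

```bash
python3 go.py .4505 .141 .15 -14.2
```

```text
t 3.2 g [ 0.4363 -0.3916  0.1495] phi -19.1 tilt [ 0.    -0.001] w 0.572 F [-0.2  0.3 -1.9] | d [ 0.5078 -0.1612 -0.0008] turn -0.086
```

Scaled: 0.508 m / 0.8 = 0.635, -0.161 m / 0.8 = -0.2013, -0.07 rad / 2 = -0.035.

Request:
inch_along(moves=[{"x":0.0125,"y":-0.0038,"jaw":0},{"x":0.0375,"y":-0.0125,"jaw":0},{"x":0.075,"y":-0.0238,"jaw":0},{"x":0.1188,"y":-0.0375,"jaw":0},{"x":0.1625,"y":-0.0513,"jaw":0},{"x":0.2063,"y":-0.065,"rz":-0.01,"jaw":0},{"x":0.25,"y":-0.0788,"rz":-0.015,"jaw":0},{"x":0.2938,"y":-0.0925,"rz":-0.02,"jaw":0},{"x":0.3375,"y":-0.1075,"rz":-0.025,"jaw":0},{"x":0.3813,"y":-0.1213,"rz":-0.03,"jaw":0},{"x":0.425,"y":-0.135,"rz":-0.035,"jaw":0},{"x":0.4688,"y":-0.1488,"rz":-0.043,"jaw":0},{"x":0.5125,"y":-0.1625,"rz":-0.043,"jaw":0},{"x":0.55,"y":-0.175,"rz":-0.043,"jaw":0},{"x":0.5813,"y":-0.185,"rz":-0.043,"jaw":0},{"x":0.6063,"y":-0.1925,"rz":-0.043,"jaw":0},{"x":0.625,"y":-0.1988,"rz":-0.043,"jaw":0},{"x":0.635,"y":-0.2013,"rz":-0.043,"jaw":0},{"x":0.635,"y":-0.2013,"rz":-0.043,"jaw":0},{"x":0.635,"y":-0.2013,"rz":-0.043,"jaw":0}])

```text
time: 5.2
position: [0.4504, 0.1406, 0.3121]
tool_rot: [-2.479, -1.929, 0.002]
ft_force: [-0.2, -0.2, -1.3]
grip_width: 0.575
grip_force: 20.0
```

```bash
python3 go.py .4505 .141 .0563 -14.2
```

```text
t 5.2 g [0.4502 0.1404 0.1486] phi -14.2 tilt [-0.001 -0.001] w 0.575 F [-0.2 -0.2 -1.3] | d [0.0007 0.0003 0.0923] turn -0.0
```

Scaled: 0.093 m / 0.8 = 0.1163, 0.091 m / 0.8 = 0.1138.

Request:
inch_along(moves=[{"z":0.0188,"jaw":0},{"z":0.05,"jaw":0},{"z":0.0813,"jaw":0},{"z":0.1,"jaw":0},{"z":0.1075,"jaw":0},{"z":0.1113,"jaw":0},{"z":0.1138,"jaw":0},{"z":0.1163,"jaw":0},{"z":0.1163,"jaw":0},{"z":0.1163,"jaw":0}])

```text
time: 6.2
position: [0.4511, 0.1415, 0.2203]
tool_rot: [2.478, 1.929, 0.002]
ft_force: [1.1, 1.4, -2.1]
grip_width: 0.574
grip_force: 20.0
```

```bash
python3 go.py .4505 .141 .0553 -14.2
```

```text
t 6.2 g [0.4513 0.1415 0.0568] phi -14.2 tilt [0.002 0.   ] w 0.574 F [ 1.1  1.4 -2.1] | d [-0.0007 -0.0007  0.0015] turn 0.0
```

Scaled: 0.002 m / 0.8 = 0.0025, 0.0015 m / 0.8 = 0.0019.

Request:
inch_along(moves=[{"z":0.0013,"jaw":0},{"z":0.0019,"jaw":0},{"z":0.0025,"jaw":0},{"z":0.0025,"jaw":0}])

```text
time: 6.6
position: [0.4511, 0.1417, 0.2188]
tool_rot: [2.479, 1.929, 0.001]
ft_force: [-1.2, 0.9, 7.5]
grip_width: 0.575
grip_force: 20.0
```

```bash
python3 go.py .4505 .141 .0553 -14.2
```

```text
t 6.6 g [0.4513 0.1417 0.0553] phi -14.2 tilt [0.001 0.   ] w 0.575 F [-1.2  0.9  7.5] | d [-0.0009 -0.0006 -0.    ] turn -0.0
```

Contact is felt (about +9 N). Releasing and rising.

Scaled: -0.1 m / 0.8 = -0.125, -0.09 m / 0.8 = -0.1125.

Request:
inch_along(moves=[{"jaw":0.7},{"jaw":0.75},{"jaw":0.8},{"jaw":0.8},{"z":-0.0125,"jaw":0.8},{"z":-0.0375,"jaw":0.8},{"z":-0.075,"jaw":0.8},{"z":-0.1125,"jaw":1},{"z":-0.125,"jaw":1},{"z":-0.125,"jaw":1}])

```text
time: 7.6
position: [0.4512, 0.1415, 0.3195]
tool_rot: [2.477, 1.928, 0.004]
ft_force: [-0.1, -0.5, 0.6]
grip_width: 0.965
grip_force: 0.0
```

```bash
python3 go.py .576 -.3737 .15 -51.3
python3 - <<'E'
from h import *
im,d=ctrl.get_image("side"); cv2.imwrite("pics/s1.png",cv2.resize(im[220:420,120:360,::-1],None,fx=3,fy=3))
E
```

```text
t 7.6 g [0.4518 0.1414 0.156 ] phi -14.2 tilt [ 0.004 -0.   ] w 0.965 F [-0.1 -0.5  0.6] | d [-0.4688  0.2469  0.0066] turn 0.647
```

View pics/s1.png

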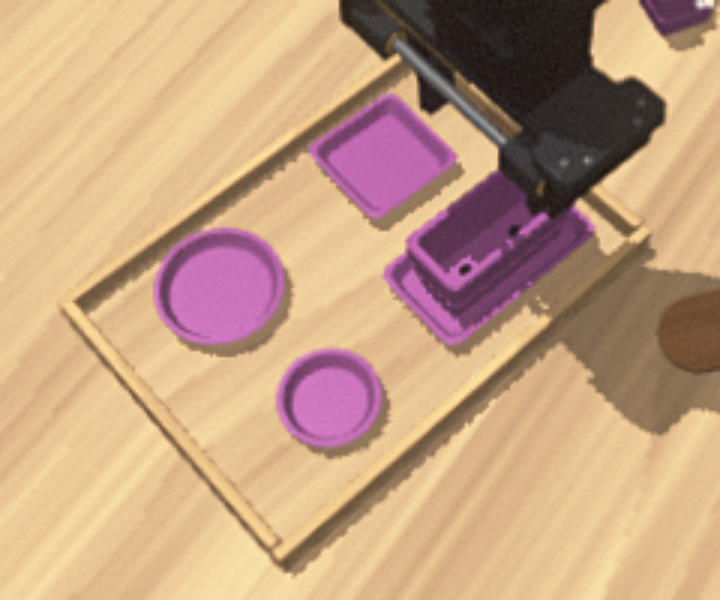

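The trough at crop (490,240) stands upright in its saucer, centred and aligned. The square pot is next.

Scaled: -0.469 m / 0.8 = -0.5863, 0.247 m / 0.8 = 0.3088, 0.647 rad / 2 = 0.3235.

Request:
inch_along(moves=[{"x":-0.5863,"y":0.3088,"z":0.0075,"rz":0.3235,"jaw":1},{"x":-0.5863,"y":0.3088,"z":0.0075,"rz":0.3235,"jaw":1},{"x":-0.5863,"y":0.3088,"z":0.0075,"rz":0.3235,"jaw":1},{"x":-0.5863,"y":0.3088,"z":0.0075,"rz":0.3235,"jaw":1},{"x":-0.5863,"y":0.3088,"z":0.0075,"rz":0.3235,"jaw":1},{"x":-0.5863,"y":0.3088,"z":0.0075,"rz":0.3235,"jaw":1},{"x":-0.5863,"y":0.3088,"z":0.0075,"rz":0.3235,"jaw":1},{"x":-0.5863,"y":0.3088,"z":0.0075,"rz":0.3235,"jaw":1},{"x":-0.5863,"y":0.3088,"z":0.0075,"rz":0.3235,"jaw":1},{"x":-0.5863,"y":0.3088,"z":0.0075,"rz":0.3235,"jaw":1},{"x":-0.5863,"y":0.3088,"z":0.0075,"rz":0.3235,"jaw":1},{"x":-0.5863,"y":0.3088,"z":0.0075,"rz":0.3235,"jaw":1},{"x":-0.5863,"y":0.3088,"z":0.0075,"rz":0.3235,"jaw":1},{"x":-0.5863,"y":0.3088,"z":0.0075,"rz":0.3235,"jaw":1},{"x":-0.5863,"y":0.3088,"z":0.0075,"rz":0.3235,"jaw":1}])

```text
time: 9.15
position: [0.5754, -0.3719, 0.3115]
tool_rot: [-2.962, -1.045, 0.0]
ft_force: [0.1, 0.4, 0.5]
grip_width: 1.002
grip_force: 0.0
```

```bash
python3 go.py .576 -.3737 .050 -51.3
```

```text
t 9.2 g [ 0.5753 -0.3718  0.148 ] phi -51.1 tilt [-0.     0.001] w 1.002 F [0.1 0.4 0.5] | d [-0.0007  0.002   0.098 ] turn 0.003
```

Scaled: 0.099 m / 0.8 = 0.1238, 0.095 m / 0.8 = 0.1188, 0.003 rad / 2 = 0.0015.

Request:
inch_along(moves=[{"y":0.0013,"z":0.0375,"rz":0.0015,"jaw":1},{"y":0.0013,"z":0.075,"rz":0.0015,"jaw":1},{"y":0.0013,"z":0.1063,"rz":0.0015,"jaw":1},{"y":0.0013,"z":0.1188,"rz":0.0015,"jaw":1},{"y":0.0013,"z":0.1238,"rz":0.0015,"jaw":1},{"y":0.0013,"z":0.1238,"rz":0.0015,"jaw":1},{"y":0.0013,"z":0.1238,"rz":0.0015,"jaw":1},{"y":0.0013,"z":0.1238,"rz":0.0015,"jaw":0},{"y":0.0013,"z":0.1238,"rz":0.0015,"jaw":0},{"y":0.0013,"z":0.1238,"rz":0.0015,"jaw":0},{"y":0.0013,"z":0.1238,"rz":0.0015,"jaw":0},{"y":0.0013,"z":0.1238,"rz":0.0015,"jaw":0},{"y":0.0013,"z":0.1238,"rz":0.0015,"jaw":0},{"y":0.0013,"z":0.1238,"rz":0.0015,"jaw":0},{"y":0.0013,"z":0.1238,"rz":0.0015,"jaw":0}])

```text
time: 10.65
position: [0.5757, -0.3749, 0.2129]
tool_rot: [2.965, 1.037, 0.0]
ft_force: [-0.7, -0.6, 1.0]
grip_width: 0.642
grip_force: 19.9
```

```bash
python3 go.py .576 -.3737 .050 -51.3
```

```text
t 10.7 g [ 0.5757 -0.375   0.0494] phi -51.5 tilt [ 0. -0.] w 0.642 F [-0.7 -0.6  1. ] | d [ 0.0011 -0.0008 -0.0006] turn -0.003
```

Scaled: -0.105 m / 0.8 = -0.1313, -0.1 m / 0.8 = -0.125.

Request:
inch_along(moves=[{"z":-0.0125,"jaw":0},{"z":-0.0375,"jaw":0},{"z":-0.075,"jaw":0},{"z":-0.1063,"jaw":0},{"z":-0.125,"jaw":0},{"z":-0.1313,"jaw":0},{"z":-0.1313,"jaw":0}])

```text
time: 11.35
position: [0.5756, -0.3748, 0.318]
tool_rot: [2.965, 1.037, 0.0]
ft_force: [0.4, 0.2, -1.7]
grip_width: 0.641
grip_force: 20.0
```

```bash
python3 go.py .5535 .118 .155 -14.5
```

```text
t 11.3 g [ 0.5756 -0.3749  0.1545] phi -51.5 tilt [ 0. -0.] w 0.641 F [ 0.4  0.2 -1.7] | d [ 0.2898 -0.3993 -0.0007] turn -0.645
```

Scaled: -0.399 m / 0.8 = -0.4988, 0.29 m / 0.8 = 0.3625, -0.645 rad / 2 = -0.3225.

Request:
inch_along(moves=[{"x":0.0075,"y":-0.01,"rz":-0.005,"jaw":0},{"x":0.0213,"y":-0.03,"rz":-0.02,"jaw":0},{"x":0.0438,"y":-0.06,"rz":-0.04,"jaw":0},{"x":0.0688,"y":-0.095,"rz":-0.06,"jaw":0},{"x":0.0938,"y":-0.13,"rz":-0.085,"jaw":0},{"x":0.12,"y":-0.165,"rz":-0.105,"jaw":0},{"x":0.145,"y":-0.2,"rz":-0.13,"jaw":0},{"x":0.17,"y":-0.235,"rz":-0.15,"jaw":0},{"x":0.1963,"y":-0.27,"rz":-0.175,"jaw":0},{"x":0.2213,"y":-0.305,"rz":-0.195,"jaw":0},{"x":0.2463,"y":-0.34,"rz":-0.22,"jaw":0},{"x":0.2713,"y":-0.375,"rz":-0.24,"jaw":0},{"x":0.2975,"y":-0.41,"rz":-0.265,"jaw":0},{"x":0.3188,"y":-0.44,"rz":-0.285,"jaw":0},{"x":0.3375,"y":-0.465,"rz":-0.3,"jaw":0},{"x":0.3513,"y":-0.4838,"rz":-0.315,"jaw":0},{"x":0.36,"y":-0.495,"rz":-0.3225,"jaw":0},{"x":0.3625,"y":-0.4988,"rz":-0.3225,"jaw":0},{"x":0.3625,"y":-0.4988,"rz":-0.3225,"jaw":0},{"x":0.3625,"y":-0.4988,"rz":-0.3225,"jaw":0}])

```text
time: 13.35
position: [0.554, 0.1165, 0.3175]
tool_rot: [2.486, 1.92, -0.001]
ft_force: [-0.2, -0.2, -1.8]
grip_width: 0.641
grip_force: 20.0
```

```bash
python3 go.py .5535 .118 .0604 -14.5
```

```text
t 13.3 g [0.554  0.1163 0.154 ] phi -14.6 tilt [-0.    -0.001] w 0.641 F [-0.2 -0.2 -1.8] | d [ 0.0016 -0.0009  0.0936] turn -0.002
```

Scaled: 0.0955 m / 0.8 = 0.1194, 0.0945 m / 0.8 = 0.1181.

Request:
inch_along(moves=[{"x":0.0013,"z":0.0188,"jaw":0},{"x":0.0013,"z":0.05,"jaw":0},{"x":0.0013,"z":0.0813,"jaw":0},{"x":0.0013,"z":0.1,"jaw":0},{"x":0.0013,"z":0.1088,"jaw":0},{"x":0.0013,"z":0.1125,"jaw":0},{"x":0.0013,"z":0.115,"jaw":0},{"x":0.0013,"z":0.1169,"jaw":0},{"x":0.0013,"z":0.1181,"jaw":0},{"x":0.0013,"z":0.1194,"jaw":0},{"x":0.0013,"z":0.1194,"jaw":0}])

```text
time: 14.45
position: [0.5545, 0.1191, 0.2238]
tool_rot: [2.483, 1.923, 0.001]
ft_force: [-1.7, -0.6, 4.4]
grip_width: 0.641
grip_force: 19.9
```

```bash
python3 go.py .5535 .118 .0604 -14.5
```

```text
t 14.4 g [0.5547 0.119  0.0603] phi -14.5 tilt [ 0.001 -0.001] w 0.641 F [-1.7 -0.6  4.4] | d [-0.0013 -0.0009 -0.0001] turn 0.0
```

Contact. Releasing and going up, then on to the large pot.

Scaled: -0.1 m / 0.8 = -0.125, -0.09 m / 0.8 = -0.1125.

Request:
inch_along(moves=[{"jaw":0.75},{"jaw":0.8},{"jaw":0.85},{"jaw":0.85},{"z":-0.0125,"jaw":0.85},{"z":-0.0375,"jaw":0.85},{"z":-0.075,"jaw":0.85},{"z":-0.1125,"jaw":1},{"z":-0.125,"jaw":1},{"z":-0.125,"jaw":1}])

```text
time: 15.45
position: [0.5546, 0.1192, 0.3242]
tool_rot: [2.482, 1.922, 0.005]
ft_force: [0.1, 0.6, 0.6]
grip_width: 0.983
grip_force: 0.0
```

```bash
python3 go.py .4755 -.2535 .16 -14.5
```

```text
t 15.4 g [0.5552 0.1192 0.1607] phi -14.5 tilt [0.004 0.   ] w 0.983 F [0.1 0.6 0.6] | d [-0.3808  0.0161  0.0004] turn 0.0
```

Scaled: -0.381 m / 0.8 = -0.4763, 0.016 m / 0.8 = 0.02.

Request:
inch_along(moves=[{"x":-0.4763,"y":0.02,"jaw":1},{"x":-0.4763,"y":0.02,"jaw":1},{"x":-0.4763,"y":0.02,"jaw":1},{"x":-0.4763,"y":0.02,"jaw":1},{"x":-0.4763,"y":0.02,"jaw":1},{"x":-0.4763,"y":0.02,"jaw":1},{"x":-0.4763,"y":0.02,"jaw":1},{"x":-0.4763,"y":0.02,"jaw":1},{"x":-0.4763,"y":0.02,"jaw":1},{"x":-0.4763,"y":0.02,"jaw":1},{"x":-0.4763,"y":0.02,"jaw":1}])

```text
time: 16.55
position: [0.4744, -0.2524, 0.3213]
tool_rot: [-2.48, -1.925, -0.0]
ft_force: [0.2, 0.1, -0.0]
grip_width: 0.998
grip_force: 0.0
```

```bash
python3 go.py .4755 -.2535 .058 -14.5
```

```text
t 16.6 g [ 0.4742 -0.2521  0.1578] phi -14.4 tilt [-0.001  0.002] w 0.998 F [ 0.2  0.1 -0. ] | d [-0.0012  0.0017  0.0998] turn 0.002
```

```bash
python3 - <<'E'
from h import *
im,d=ctrl.get_image("side"); cv2.imwrite("pics/s2.png",cv2.resize(im[110:410,130:430,::-1],None,fx=2,fy=2))
E
```

```text
(no output)
```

View pics/s2.png

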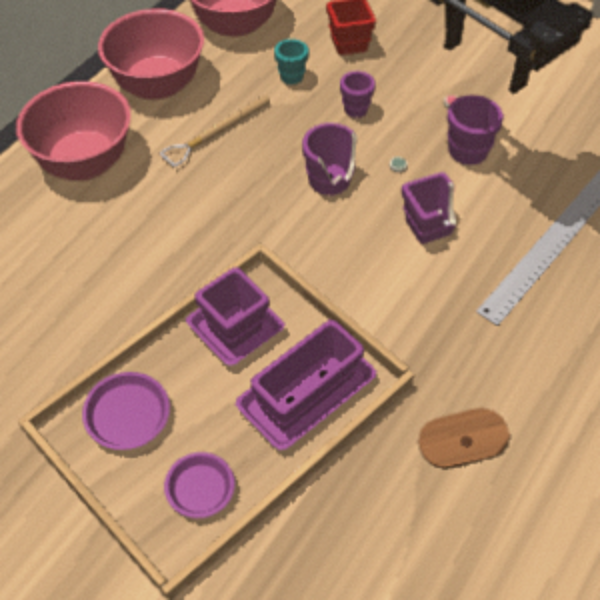

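The square pot (235,310) and the trough (310,375) both stand centred and aligned in their saucers. The gripper is over the large pot (473,128).

Scaled: 0.102 m / 0.8 = 0.1275, 0.097 m / 0.8 = 0.1213.

Request:
inch_along(moves=[{"z":0.0375,"jaw":1},{"z":0.075,"jaw":1},{"z":0.1063,"jaw":1},{"z":0.1213,"jaw":1},{"z":0.1275,"jaw":1},{"z":0.1275,"jaw":1},{"z":0.1275,"jaw":1},{"z":0.1275,"jaw":0},{"z":0.1275,"jaw":0},{"z":0.1275,"jaw":0},{"z":0.1275,"jaw":0},{"z":0.1275,"jaw":0},{"z":0.1275,"jaw":0},{"z":0.1275,"jaw":0}])

```text
time: 18.0
position: [0.4744, -0.2541, 0.2207]
tool_rot: [2.483, 1.923, 0.0]
ft_force: [-0.4, -1.0, 3.5]
grip_width: 0.751
grip_force: 20.0
```

```bash
python3 go.py .4755 -.2535 .058 -14.5
```

```text
t 18.0 g [ 0.4745 -0.2542  0.0572] phi -14.5 tilt [ 0.001 -0.001] w 0.751 F [-0.4 -1.   3.5] | d [ 0.001   0.0008 -0.0008] turn 0.0
```

Scaled: -0.125 m / 0.8 = -0.1563, -0.115 m / 0.8 = -0.1438.

Request:
inch_along(moves=[{"z":-0.0125,"jaw":0},{"z":-0.0375,"jaw":0},{"z":-0.075,"jaw":0},{"z":-0.1125,"jaw":0},{"z":-0.1438,"jaw":0},{"z":-0.1563,"jaw":0},{"z":-0.1563,"jaw":0},{"z":-0.1563,"jaw":0}])

```text
time: 18.8
position: [0.4736, -0.2538, 0.344]
tool_rot: [-2.482, -1.922, 0.001]
ft_force: [-0.8, -0.4, -2.6]
grip_width: 0.754
grip_force: 20.0
```

```bash
python3 go.py .582 .2595 .182 -14.5
```

```text
t 18.8 g [ 0.4733 -0.2537  0.1805] phi -14.5 tilt [-0.002  0.001] w 0.754 F [-0.8 -0.4 -2.6] | d [ 0.524  -0.0232 -0.0012] turn 0.0
```

Scaled: 0.524 m / 0.8 = 0.655, 0.515 m / 0.8 = 0.6438.

Request:
inch_along(moves=[{"x":0.0125,"jaw":0},{"x":0.0375,"y":-0.0013,"jaw":0},{"x":0.075,"y":-0.0038,"jaw":0},{"x":0.1188,"y":-0.005,"jaw":0},{"x":0.1625,"y":-0.0075,"jaw":0},{"x":0.2063,"y":-0.0088,"jaw":0},{"x":0.25,"y":-0.0113,"jaw":0},{"x":0.2938,"y":-0.0125,"jaw":0},{"x":0.3375,"y":-0.015,"jaw":0},{"x":0.3813,"y":-0.0175,"jaw":0},{"x":0.425,"y":-0.0188,"jaw":0},{"x":0.4688,"y":-0.0213,"jaw":0},{"x":0.5125,"y":-0.0225,"jaw":0},{"x":0.5563,"y":-0.025,"jaw":0},{"x":0.5938,"y":-0.0263,"jaw":0},{"x":0.625,"y":-0.0275,"jaw":0},{"x":0.6438,"y":-0.0288,"jaw":0},{"x":0.655,"y":-0.0288,"jaw":0},{"x":0.655,"y":-0.0288,"jaw":0},{"x":0.655,"y":-0.0288,"jaw":0}])

```text
time: 20.8
position: [0.5832, 0.258, 0.3448]
tool_rot: [2.484, 1.922, -0.002]
ft_force: [0.5, -0.5, -2.3]
grip_width: 0.752
grip_force: 20.0
```

```bash
python3 go.py .582 .2595 .0682 -14.5
```

```text
t 20.8 g [0.5831 0.2577 0.1813] phi -14.6 tilt [-0.001 -0.001] w 0.752 F [ 0.5 -0.5 -2.3] | d [ 0.0016 -0.0015  0.1131] turn -0.001
```

Scaled: 0.1145 m / 0.8 = 0.1431, 0.1135 m / 0.8 = 0.1419.

Request:
inch_along(moves=[{"x":0.0013,"y":-0.0013,"z":0.0188,"jaw":0},{"x":0.0013,"y":-0.0013,"z":0.05,"jaw":0},{"x":0.0013,"y":-0.0013,"z":0.0875,"jaw":0},{"x":0.0013,"y":-0.0013,"z":0.115,"jaw":0},{"x":0.0013,"y":-0.0013,"z":0.13,"jaw":0},{"x":0.0013,"y":-0.0013,"z":0.1363,"jaw":0},{"x":0.0013,"y":-0.0013,"z":0.1388,"jaw":0},{"x":0.0013,"y":-0.0013,"z":0.1406,"jaw":0},{"x":0.0013,"y":-0.0013,"z":0.1419,"jaw":0},{"x":0.0013,"y":-0.0013,"z":0.1431,"jaw":0},{"x":0.0013,"y":-0.0013,"z":0.1431,"jaw":0}])

```text
time: 21.9
position: [0.5827, 0.2606, 0.2317]
tool_rot: [2.483, 1.923, 0.002]
ft_force: [-0.4, 0.3, 1.1]
grip_width: 0.752
grip_force: 20.0
```

```bash
python3 go.py .582 .2595 .0682 -14.5
```

```text
t 21.9 g [0.5829 0.2607 0.0682] phi -14.5 tilt [0.002 0.   ] w 0.752 F [-0.4  0.3  1.1] | d [-0.0013 -0.0006  0.    ] turn 0.0
```

Scaled: -0.085 m / 0.8 = -0.1063, -0.06 m / 0.8 = -0.075.

Request:
inch_along(moves=[{"z":0.0006,"jaw":0},{"z":0.0006,"jaw":0.85},{"z":0.0006,"jaw":0.9},{"z":0.0006,"jaw":0.95},{"z":0.0006,"jaw":0.95},{"z":-0.0125,"jaw":0.95},{"z":-0.0375,"jaw":0.95},{"z":-0.075,"jaw":0.95},{"z":-0.1063,"jaw":1},{"z":-0.1063,"jaw":1}])

```text
time: 22.9
position: [0.5833, 0.2616, 0.3207]
tool_rot: [2.482, 1.922, 0.012]
ft_force: [-0.1, -0.3, 0.5]
grip_width: 0.993
grip_force: 0.0
```

```bash
python3 go.py .626 -.2365 .15 -14.5
```

```text
t 22.9 g [0.5844 0.2621 0.1572] phi -14.5 tilt [0.007 0.003] w 0.993 F [-0.1 -0.3  0.5] | d [-0.4723  0.1649  0.0061] turn 0.0
```

Scaled: -0.472 m / 0.8 = -0.59, 0.165 m / 0.8 = 0.2063.

Request:
inch_along(moves=[{"x":-0.59,"y":0.2063,"jaw":1},{"x":-0.59,"y":0.2063,"jaw":1},{"x":-0.59,"y":0.2063,"jaw":1},{"x":-0.59,"y":0.2063,"jaw":1},{"x":-0.59,"y":0.2063,"jaw":1},{"x":-0.59,"y":0.2063,"jaw":1},{"x":-0.59,"y":0.2063,"jaw":1},{"x":-0.59,"y":0.2063,"jaw":1},{"x":-0.59,"y":0.2063,"jaw":1},{"x":-0.59,"y":0.2063,"jaw":1},{"x":-0.59,"y":0.2063,"jaw":1},{"x":-0.59,"y":0.2063,"jaw":1},{"x":-0.59,"y":0.2063,"jaw":1}])

```text
time: 24.2
position: [0.6241, -0.2361, 0.3155]
tool_rot: [-2.481, -1.925, -0.001]
ft_force: [-0.2, -0.1, -0.1]
grip_width: 1.006
grip_force: 0.0
```

```bash
python3 go.py .626 -.2365 .042 -14.5
```

```text
t 24.2 g [ 0.624  -0.2359  0.152 ] phi -14.4 tilt [-0.     0.002] w 1.006 F [-0.2 -0.1 -0.1] | d [-0.0003  0.0021  0.11  ] turn 0.002
```

Scaled: 0.112 m / 0.8 = 0.14, 0.105 m / 0.8 = 0.1313.

Request:
inch_along(moves=[{"y":0.0013,"z":0.0375,"jaw":1},{"y":0.0013,"z":0.075,"jaw":1},{"y":0.0013,"z":0.1125,"jaw":1},{"y":0.0013,"z":0.1313,"jaw":1},{"y":0.0013,"z":0.14,"jaw":1},{"y":0.0013,"z":0.14,"jaw":1},{"y":0.0013,"z":0.14,"jaw":1},{"y":0.0013,"z":0.14,"jaw":0},{"y":0.0013,"z":0.14,"jaw":0},{"y":0.0013,"z":0.14,"jaw":0},{"y":0.0013,"z":0.14,"jaw":0},{"y":0.0013,"z":0.14,"jaw":0},{"y":0.0013,"z":0.14,"jaw":0},{"y":0.0013,"z":0.14,"jaw":0},{"y":0.0013,"z":0.14,"jaw":0},{"y":0.0013,"z":0.14,"jaw":0}])

```text
time: 25.8
position: [0.625, -0.2382, 0.2038]
tool_rot: [2.484, 1.923, 0.0]
ft_force: [0.5, 0.0, 1.2]
grip_width: 0.494
grip_force: 20.0
```

```bash
python3 go.py .626 -.2365 .042 -14.5
```

```text
t 25.8 g [ 0.625  -0.2383  0.0403] phi -14.5 tilt [ 0. -0.] w 0.494 F [0.5 0.  1.2] | d [ 0.002   0.0006 -0.0017] turn 0.0
```

Scaled: -0.125 m / 0.8 = -0.1563, -0.115 m / 0.8 = -0.1438.

Request:
inch_along(moves=[{"z":-0.0125,"jaw":0},{"z":-0.0375,"jaw":0},{"z":-0.075,"jaw":0},{"z":-0.1125,"jaw":0},{"z":-0.1438,"jaw":0},{"z":-0.1563,"jaw":0},{"z":-0.1563,"jaw":0},{"z":-0.1563,"jaw":0}])

```text
time: 26.6
position: [0.6245, -0.2382, 0.3276]
tool_rot: [-2.483, -1.923, 0.002]
ft_force: [0.8, 0.6, -1.1]
grip_width: 0.498
grip_force: 20.0
```

```bash
python3 go.py .476 .2805 .165 -14.5
```

```text
t 26.6 g [ 0.6242 -0.2382  0.1641] phi -14.5 tilt [-0.002  0.   ] w 0.498 F [ 0.8  0.6 -1.1] | d [ 0.4651 -0.2733 -0.0005] turn 0.0
```

Scaled: 0.465 m / 0.8 = 0.5813, -0.085 m / 0.8 = -0.1063.

Request:
inch_along(moves=[{"x":0.0125,"y":-0.0075,"jaw":0},{"x":0.0375,"y":-0.0225,"jaw":0},{"x":0.0688,"y":-0.04,"jaw":0},{"x":0.1063,"y":-0.0625,"jaw":0},{"x":0.1438,"y":-0.085,"jaw":0},{"x":0.1813,"y":-0.1063,"jaw":0},{"x":0.2188,"y":-0.1288,"jaw":0},{"x":0.2563,"y":-0.15,"jaw":0},{"x":0.2938,"y":-0.1725,"jaw":0},{"x":0.3313,"y":-0.195,"jaw":0},{"x":0.3688,"y":-0.2163,"jaw":0},{"x":0.4063,"y":-0.2388,"jaw":0},{"x":0.4438,"y":-0.2613,"jaw":0},{"x":0.4813,"y":-0.2825,"jaw":0},{"x":0.5188,"y":-0.305,"jaw":0},{"x":0.55,"y":-0.3225,"jaw":0},{"x":0.5713,"y":-0.335,"jaw":0},{"x":0.5813,"y":-0.3413,"jaw":0},{"x":0.5813,"y":-0.3413,"jaw":0},{"x":0.5813,"y":-0.3413,"jaw":0}])

```text
time: 28.6
position: [0.4771, 0.2793, 0.328]
tool_rot: [2.484, 1.922, -0.002]
ft_force: [0.6, -0.8, -0.9]
grip_width: 0.492
grip_force: 20.0
```

```bash
python3 go.py .476 .2805 .0513 -14.5
```

```text
t 28.6 g [0.477  0.279  0.1645] phi -14.5 tilt [-0.001 -0.001] w 0.492 F [ 0.6 -0.8 -0.9] | d [ 0.0014 -0.0012  0.1132] turn -0.001
```

Scaled: 0.1145 m / 0.8 = 0.1431, 0.1135 m / 0.8 = 0.1419.

Request:
inch_along(moves=[{"x":0.0013,"y":-0.0013,"z":0.0188,"jaw":0},{"x":0.0013,"y":-0.0013,"z":0.05,"jaw":0},{"x":0.0013,"y":-0.0013,"z":0.0875,"jaw":0},{"x":0.0013,"y":-0.0013,"z":0.115,"jaw":0},{"x":0.0013,"y":-0.0013,"z":0.13,"jaw":0},{"x":0.0013,"y":-0.0013,"z":0.1363,"jaw":0},{"x":0.0013,"y":-0.0013,"z":0.1388,"jaw":0},{"x":0.0013,"y":-0.0013,"z":0.1406,"jaw":0},{"x":0.0013,"y":-0.0013,"z":0.1419,"jaw":0},{"x":0.0013,"y":-0.0013,"z":0.1431,"jaw":0},{"x":0.0013,"y":-0.0013,"z":0.1431,"jaw":0}])

```text
time: 29.7
position: [0.4766, 0.2817, 0.2148]
tool_rot: [2.484, 1.923, 0.002]
ft_force: [-0.1, -1.1, -0.2]
grip_width: 0.494
grip_force: 20.0
```

```bash
python3 go.py .476 .2805 .0513 -14.5
```

```text
t 29.7 g [0.4768 0.2817 0.0513] phi -14.5 tilt [0.001 0.   ] w 0.494 F [-0.1 -1.1 -0.2] | d [-0.0014 -0.0004 -0.    ] turn 0.0
```

Scaled: -0.15 m / 0.8 = -0.1875, -0.12 m / 0.8 = -0.15.

Request:
inch_along(moves=[{"z":0.0006,"jaw":0},{"z":0.0013,"jaw":0},{"z":0.0013,"jaw":0},{"z":0.0013,"jaw":0.6},{"z":0.0013,"jaw":0.65},{"z":0.0013,"jaw":0.7},{"z":0.0013,"jaw":0.7},{"z":-0.0125,"jaw":0.7},{"z":-0.0375,"jaw":0.7},{"z":-0.075,"jaw":0.7},{"z":-0.1125,"jaw":0.7},{"z":-0.15,"jaw":0.7},{"z":-0.1875,"jaw":0.7},{"y":0.0625,"z":-0.1875,"jaw":0.7},{"y":0.0625,"z":-0.1875,"jaw":0.7}])

```text
time: 31.2
position: [0.5302, 0.2652, 0.3652]
tool_rot: [2.489, 1.912, 0.006]
ft_force: [0.6, -1.3, -0.5]
grip_width: 0.701
grip_force: 0.0
```

```bash
python3 go.py .50 -.2 .2 -14.5
```

```text
t 31.2 g [0.5309 0.2651 0.2017] phi -14.9 tilt [ 0.004 -0.   ] w 0.701 F [ 0.6 -1.3 -0.5] | d [-0.4574  0.0899  0.0016] turn -0.008
```

Moving the arm clear, then a final check.

Scaled: -0.45 m / 0.8 = -0.5625, 0.09 m / 0.8 = 0.1125.

Request:
inch_along(moves=[{"x":-0.5625,"y":0.1125,"jaw":0.7},{"x":-0.5625,"y":0.1125,"jaw":0.7},{"x":-0.5625,"y":0.1125,"jaw":0.7},{"x":-0.5625,"y":0.1125,"jaw":0.7},{"x":-0.5625,"y":0.1125,"jaw":0.7},{"x":-0.5625,"y":0.1125,"jaw":0.7},{"x":-0.5625,"y":0.1125,"jaw":0.7},{"x":-0.5625,"y":0.1125,"jaw":0.7},{"x":-0.5625,"y":0.1125,"jaw":0.7},{"x":-0.5625,"y":0.1125,"jaw":0.7},{"x":-0.5625,"y":0.1125,"jaw":0.7},{"x":-0.5625,"y":0.1125,"jaw":0.7},{"x":-0.5625,"y":0.1125,"jaw":0.7},{"x":-0.5625,"y":0.1125,"jaw":0.7}])

```text
time: 32.6
position: [0.4996, -0.1872, 0.3645]
tool_rot: [2.481, 1.927, 0.0]
ft_force: [-0.4, 0.7, 0.7]
grip_width: 0.701
grip_force: 0.0
```

```bash
python3 - <<'E'
from h import *
im,d=ctrl.get_image("side"); cv2.imwrite("pics/s3.png",cv2.resize(im[110:410,130:430,::-1],None,fx=2,fy=2))
im,d=ctrl.get_image("top"); cv2.imwrite("pics/t3.png",im[:,:,::-1]); C=cloud("top",d)
for n,x,y in [("trough",.4505,.141),("square",.5535,.118),("large",.582,.2595),("small",.476,.2805)]:
    for lo,hi in ((.016,.027),(.045,.09)):
        P=C[(plum(im)>0)&(np.hypot(C[...,0]-x,C[...,1]-y)<.08)&(C[...,2]>lo)&(C[...,2]<hi)]
        if lo>.04: P=P[P[:,2]>np.percentile(P[:,2],95)-.006]
        P=P[np.hypot(P[:,0]-x,P[:,1]-y)<(.075 if n=="trough" else .055 if n=="square" else .048)]
        b=cv2.minAreaRect(P[:,:2].astype(np.float32)*1000)
        print(n,"pot" if lo>.04 else "saucer",np.round(b[0],1),np.round(b[1]),round(b[2],1),"z",np.round(np.percentile(P[:,2],95)*1000,1))
E
```

```text
trough saucer [470.  136.1] [127. 108.] 76.5 z 23.5
trough pot [451.5 139.7] [108.  49.] 75.5 z 63.3
square saucer [553.4 117.7] [70. 72.] 75.2 z 23.8
square pot [554.9 117.9] [53. 56.] 74.5 z 69.4
large saucer [577.8 252.8] [62. 78.] 60.8 z 24.7
large pot [582.7 256.5] [63. 62.] 89.3 z 77.3
small saucer [476.5 273.5] [59. 47.] 2.3 z 25.2Traceback (most recent call last):
  File "<stdin>", line 10, in <module>
    return _quantile_unchecked(
        a, q, axis, out, overwrite_input, method, keepdims, weights)
    return _ureduce(a,
                    func=_quantile_ureduce_func,
    ...<5 lines>...
                    overwrite_input=overwrite_input,
                    method=method)
    r = func(a, **kwargs)
    result = _quantile(arr,
                       quantiles=q,
    ...<2 lines>...
                       out=out,
                       weights=wgt)
    slices_having_nans = np.isnan(arr[-1, ...])
                                  ~~~^^^^^^^^^
IndexError: index -1 is out of bounds for axis 0 with size 0
```

View pics/s3.png

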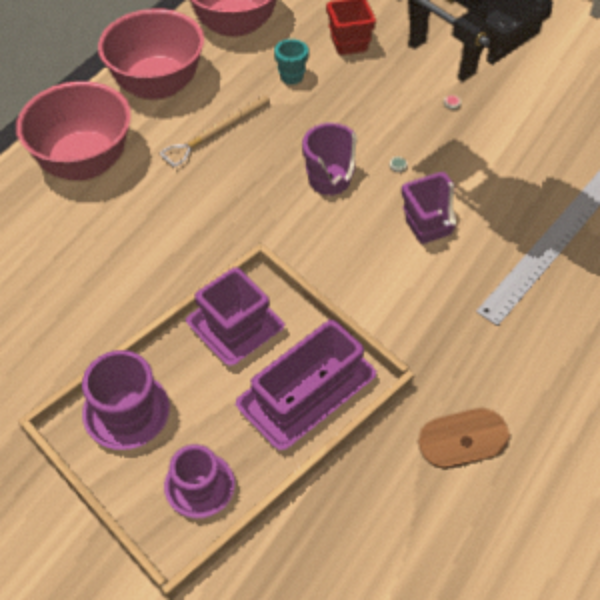

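View pics/t3.png

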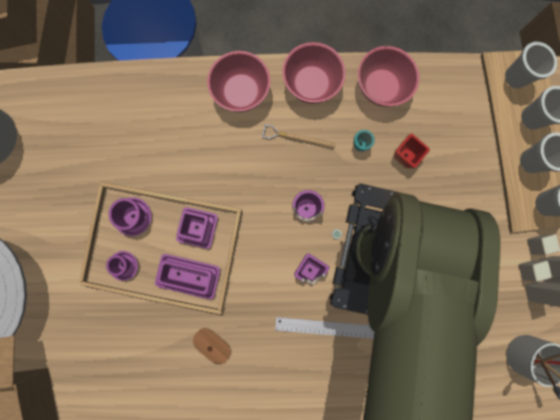

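The side view shows all four pots upright in their saucers: large (120,395), small (195,480), square (235,310) and trough (310,375). In the top view the saucers and broken pots (308,206) and (312,270) are at their original pixels. One number is still missing, the height of the small pot.

```bash
python3 - <<'E'
from h import *
im,d=ctrl.get_image("top"); C=cloud("top",d)
P=C[(np.hypot(C[...,0]-.476,C[...,1]-.2805)<.04)&(C[...,2]>.035)&(d>0)]; h=np.percentile(P[:,2],95); T=P[P[:,2]>h-.006]
print(len(P),h,cv2.minEnclosingCircle(T[:,:2].astype(np.float32)*1000))
for c in blobs(im,100): print(np.round(cv2.minEnclosingCircle(c)[0]),end=" ")
print(ctrl.get_state()["time"], ctrl.get_state()["ft_force"].round(1))
E
```

```text
281 0.060836955387131 ((478.2871398925781, 282.2865295410156), 22.73162078857422)
[311. 270.] [187. 276.] [122. 265.] [196. 228.] [130. 214.] [308. 205.] 32.75 [-0.7  0.3 -0.1]
```

The small pot's rim is at 61 mm, the expected 59 plus the usual 2 mm bias, and it is centred within about 3 mm. Handing in.

```bash
python3 -c "from bench import ctrl; print(ctrl.close_job())"
```

```text
the job is handed in; nothing more can be done
None
```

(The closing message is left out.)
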